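# Tighten the levelling collar of a roller section with a tommy bar

## Task

The lock collar on the roller section's levelling stud is slack. Take the tommy bar from its rest and, moving it on to the next socket as often as needed, turn the collar clockwise (seen from above) down onto its rubber-faced ring until it is firm at about 1.6 N m; much over 2 N m would crush the ring. Turn it only with the bar, never with the fingers, then lay the bar back in its rest and leave everything else where it is.

Things in the scene. Friction and masses are not known exactly. Their poses are not given: they have to be found in the camera images.
- collar: Dark steel lock collar, 34 mm high, on an upright stud. Origin: centre of its underside, on the stud axis; z up. Six radial sockets at 0, 60.. deg from its x axis, 17 above the origin, mouths 46 from the stud axis, 28 deep, 16 clear, flared to 22. Clockwise lowers it 10 mm a turn, at 0.6 N m or less; it meets the ring after 1.4 to 2.7 rad (cannot be measured), then torque rises some 2.5 N m per rad.
- track: Blue frame with steel rollers at the far side of the bench (mm). Origin on the bench under the stud axis; x leads away from the robot to the rollers, z up. The stud (24 thick, top at 157) rises through a 70 wide lug that sticks out towards the robot; the frame's near face is 64 beyond the axis, top at 125. The collar bears on the rubber-faced ring on the lug, top at about 89.
- bar: Plain steel tommy bar, 14 mm thick, 240 long, 0.22 to 0.37 kg, ends tapered over 6 to 8 thick. Origin at its middle, x along it, both ends alike. It lies level in its rest.
- rest: Low grey plate, 200 x 70 x 6 mm, with two black V saddles at 75 either side of its middle along its x axis. Origin: centre of the underside, on the bench. A bar lying in the V saddles runs along x with its axis 41 above the bench; the V mouths are 38 wide at 65 high and centre the bar. Between the saddles only the plate is below the bar.
- small_carton: Bystander: small carton, 100 x 75 x 50 mm, on the bench; origin under its centre.
- tape_roll: Bystander: roll of clear tape lying flat, 100 across, 48 high mm; origin under its centre.
- wrench: Bystander: flat open spanner, 170 long mm, lying on the bench near the stud.
- glue: Bystander: white glue bottle, 48 across, 75 high mm; origin under its centre.
- slip_pack: Bystander: packet of white slips, 90 x 120 x 30 mm; origin under its centre.
- screwdriver: Bystander: screwdriver, 180 long mm, lying on the bench by the bar's rest.
Not all that is in view belongs to the job. What is shaped like the rest but purple is not meant. There is more than one size of the bar; the one meant has the size given above.

How it is judged (in metres and radians):
On the way:
1. the collar is firm on its ring (pressing with over 75 N, which takes about 1.2 N m) (contact force between collar and track above 75 N), for 0.3 s.
At the end, for the whole second after the job is handed in: The collar still presses on its ring with over 75 N (tightened to more than about 1.2 N m), and the bar lies at rest in both V saddles: its middle within 35 mm of the rest's middle along it, 6 mm across and 5 mm in height, in line within 0.1 rad (contact force between collar and track above 75 N and x of bar in the frame of rest between -0.035 and 0.035 m and y of bar in the frame of rest between -0.006 and 0.006 m and z of bar in the frame of rest between 0.036 and 0.046 m and angle between the x axis of bar and the x axis of rest, either way round below 0.1 rad and linear speed of bar below 0.02 m/s); the robot touches nothing.
It fails at once if the ring is crushed (collar pressing with over 240 N, 2.2 N m or more) (contact force between collar and track above 240 N).
It fails at once if the fingers touch the collar (contact force between the fingers and collar above 1 N).
It fails at once if a bystander is moved by more than 30 mm (distance of any of small_carton, tape_roll, wrench, glue, slip_pack, screwdriver from where it was at the start of the episode above 0.03 m).
It also fails if it takes over 72 s, if anything falls off the work surface, if the arm or the gripper's body presses on something with over 40 N, if the wrist force passes 120 N, or if a joint passes its speed limit or range.

## Robot

A 7-joint arm with a two-finger parallel gripper is mounted at the origin on the work surface. World frame = base frame: x ahead of the robot, y to its left, z up, the work surface at z = 0. Lengths are in m, angles in degrees, forces in N, time in s.
With the tool pointing down it reaches from about 0.35 to 0.775 m from the base axis. Payload 3.1 kg.
Tool frame: the origin (TCP) lies on the centre line of the jaws, within the pads' length; the fingertips stand 17 mm ahead of it and the grasp point (between the pads) lies 2 mm behind it (robot.tip_reach is the distance from the TCP to the fingertips, in m); z points along the fingers, y is the direction in which the jaws open and shut (so a half turn about z gives the same grasp; the last joint's range is limited). The gripper opens to 85 mm and grips with 20 to 120 N. Pads are 22 mm wide; open, the fingers measure 114 mm over their backs; the gripper's body (76 mm by 85 mm) begins 54 mm behind the grasp point. The pads swing forward as they close: fully open they stand 13 mm farther back than shut.
Start: joints at [-66.274, 17.813, 0.802, 86.603, -0.252, 75.585, -1.558], TCP at [0.242, 0.494, 0.248] pointing down, gripper open.
Joint ranges: [-154.91, 154.91], [-16.99, 109.72], [-72.82, 74.43], [7.12, 147.25], [-82.49, 262.49], [11.32, 116.49], [-174.64, 174.64]. Speed limits (degrees/s): [159.86, 159.86, 180, 180, 180, 180, 180].

## Interface

Orientations are given as [roll, pitch, yaw] about the fixed x, y, z axes, in that order (R = Rz(yaw) Ry(pitch) Rx(roll)).
In Python, from station import robot, fingers, vision, workorder, recognise gives the robot as it stands. Calls block until the motion is done:
- robot.move_to(position, orientation): joint-space move of the TCP to a pose.
- robot.line_to(position, orientation=None, velocity=0.15, f_stop=None): straight line of the TCP; orientation=None keeps the orientation; velocity is the mean speed in m/s. With f_stop (N) it stops when the force on the tool has changed by that much, and returns True; else False.
- robot.move_j(angles): joint-space move.
- fingers.gripper_to(opening, force=None): opening from 0.0 (shut) to 1.0 (fully open); force is the grip in N (None keeps the last); returns when the fingers have stopped.
- robot.pause(seconds).
- robot.inverse_kinematics(position, orientation): joint angles nearest the present ones, or None.
- vision.grab_frame(name): name is "scene" or "top" or "wrist"; returns the picture (480x640x3 uint8, red, green, blue); there is no depth.
- vision.calibration(name): a dict with "mtx" (3x3 intrinsics, pixels), "extrinsics" (4x4, takes a point from world to camera coordinates); the wrist camera has in their place "T_tool_cam" (4x4, takes a point from camera to tool coordinates, whose origin is the TCP and whose axes are the flange's). Camera axes: x right, y up, looking along -z (the intrinsics and any distortion apply to the point x, -y, -z); pixel columns grow to the right and rows downward; lengths in m; the calibration is good to about 2 mm. A picture is of the moment at which its call begins: read the wrist's pose just before it. calibration takes no time and is no camera call.
A pose or a line that the arm cannot do raises robot.PlanningError and nothing moves.
- workorder.close_job(): hands the job in, once; it reports no verdict.
Trained networks look in the newest picture that a camera, given by its name, has taken for a name from the list of things; names that differ only in an ending like _2 or _b are one class to them, and where a whole thing is asked for, a point or a joint stands for the part that bears it (a point fixed in the world has none). Each returns a list of dicts, best first, with "p" (0 to 1); they miss things now and then, are a little off and sometimes report something else, mostly with a low value. They report only what shows in the picture. A call takes as long as a camera call. They do not tell look-alikes from the thing itself.
- recognise(label, camera): "rect" ([centre column, centre row, width, height] in pixels, round what is visible of it).
Readings, each from a call of its own:
- robot.current_time_s(): time.
- robot.current_joint_positions(): joint angles.
- robot.current_dq(): joint speeds.
- robot.current_joint_torque(): joint torques, N m.
- robot.current_tool_pos(): TCP position.
- robot.current_eef_rot(): TCP orientation.
- robot.current_contact_force(): force on the tool from outside, world axes, zero at the start.
- robot.current_torque(): the same for the moment, N m.
- robot.current_finger_gap(): opening from 0.0 (shut) to 1.0 (fully open).
Only numpy, scipy, OpenCV 4.12 (cv2) and the standard library are available. Lean on these libraries where they do the work, as an engineer would, in place of code of your own. Each camera call takes 0.05 s, during which the arm holds its last target.

## Working session

There is one attempt and no reset: what is moved stays moved. The work goes in short steps, each a Python script; the robot and the scene stay as the last script left them, time stands still between calls to the robot, and variables do not carry over. Pictures are saved under pics/ and viewed, and the job is handed in when it is done.

```bash
ls; mkdir -p pics; python3 - <<'E'
from station import robot, fingers, vision, workorder, recognise
import cv2, numpy as np
for n in ("scene","top","wrist"):
    im=vision.grab_frame(n); cv2.imwrite(f"pics/{n}0.png",im[:,:,::-1])
    c=vision.calibration(n); print(n,{k:np.round(v,4).tolist() if not isinstance(v,str) else v for k,v in c.items()})
    for l in ("collar","bar","rest"):
        for d in recognise(l,n): print(l,np.round(d["rect"],1),round(d["p"],2))
print(robot.current_time_s(),robot.current_tool_pos(),robot.current_eef_rot(), robot.current_contact_force())
E
```

```text
pics
scene {'mtx': [[506.6748, 0.0, 322.3271], [0.0, 506.6748, 239.3256], [0.0, 0.0, 1.0]], 'extrinsics': [[-0.4047, 0.9144, 0.0106, 0.1372], [-0.7654, -0.345, 0.5433, 0.3277], [0.5004, 0.2117, 0.8395, -1.4613], [0.0, 0.0, 0.0, 1.0]]}
collar [223.9 273.2  47.6  43.4] 0.72
bar [405.8 436.5  88.2   9.3] 0.73
bar [438.1 290.   10.4  93.6] 0.55
rest [480.6 216.6  45.1  76.9] 0.95
rest [435.9 291.   36.8  86.8] 0.8
top {'mtx': [[601.5619, 0.0, 310.358], [0.0, 601.5619, 242.7089], [0.0, 0.0, 1.0]], 'extrinsics': [[-0.003, -1.0, 0.0012, 0.0484], [0.9793, -0.0027, 0.2026, -0.4863], [-0.2026, 0.0018, 0.9793, -1.23], [0.0, 0.0, 0.0, 1.0]]}
collar [380.5 163.2  46.   44.7] 0.75
bar [178.6 262.2  37.1 103.8] 0.8
bar [168.9 127.7  72.6  30.8] 0.71
rest [184.3 268.1  55.5  94.5] 0.91
rest [158.7 385.1  71.  100. ] 0.86
wrist {'mtx': [[373.2804, 0.0, 310.831], [0.0, 373.2804, 239.4007], [0.0, 0.0, 1.0]], 'T_tool_cam': [[-0.0004, 0.9592, 0.2826, 0.0722], [1.0, 0.0006, -0.0006, -0.0004], [-0.0007, 0.2826, -0.9592, -0.1257], [0.0, 0.0, 0.0, 1.0]]}
bar [212.8 402.4  59.5  48.1] 0.57
rest [167.  218.4 221.4 183.9] 0.8
rest [247.4 381.9 120.6  75.7] 0.66
0.6 [0.24208907 0.49387457 0.24831908] [1.79996239e+02 2.91788333e-03 1.53887396e+02] [-0.22294912  0.715241   -0.54592452]
```

View pics/scene0.png

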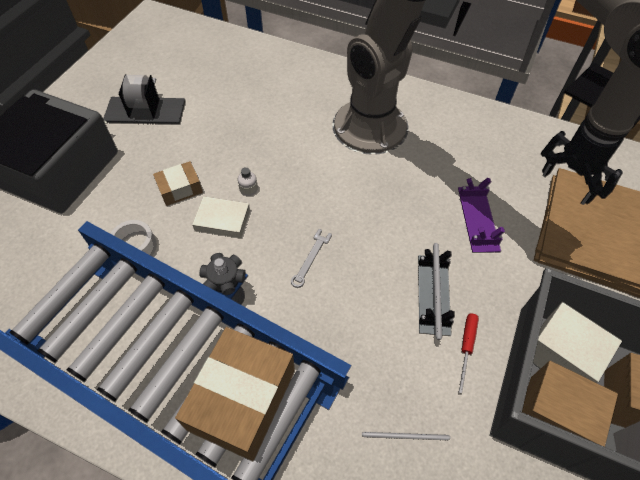

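View pics/top0.png

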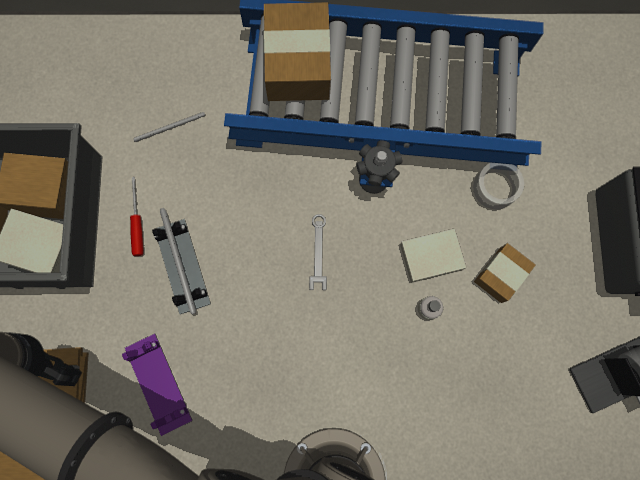

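View pics/wrist0.png

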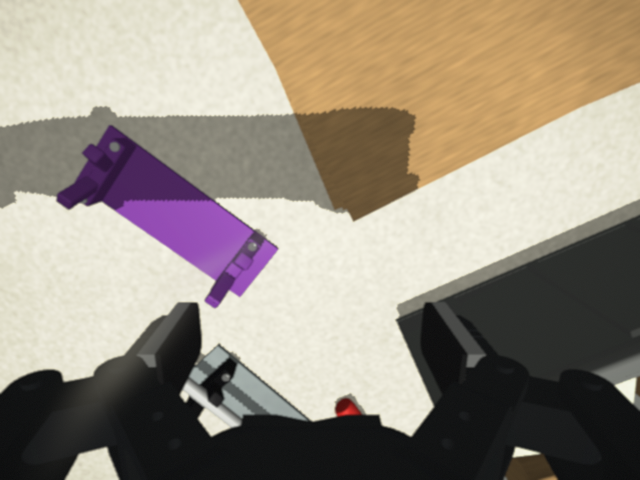

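```bash
cat > H.py <<'E'
from station import robot, fingers, vision, workorder, recognise
import cv2, numpy as np
from scipy.spatial.transform import Rotation as Ro
def w2c(name):
    c=vision.calibration(name)
    if "extrinsics" in c: return np.array(c["mtx"]),np.array(c["extrinsics"])
    T=np.eye(4);T[:3,:3]=Ro.from_euler("xyz",robot.current_eef_rot(),degrees=True).as_matrix();T[:3,3]=robot.current_tool_pos()
    return np.array(c["mtx"]),np.linalg.inv(T@np.array(c["T_tool_cam"]))
def ray(KE,u,v):
    K,E=KE; d=np.array([(u-K[0,2])/K[0,0],-(v-K[1,2])/K[1,1],-1.])
    R=E[:3,:3]; return -R.T@E[:3,3], R.T@d
def atz(KE,u,v,z):
    o,d=ray(KE,u,v); return o+d*(z-o[2])/d[2]
def proj(KE,P):
    K,E=KE; q=np.atleast_2d(P)@E[:3,:3].T+E[:3,3]; q=q*[1,-1,-1]; q=q@K.T; return q[:,:2]/q[:,2:]
def tri(obs):
    A=np.zeros((3,3));b=np.zeros(3)
    for KE,u,v in obs:
        o,d=ray(KE,u,v);d=d/np.linalg.norm(d);M=np.eye(3)-np.outer(d,d);A+=M;b+=M@o
    return np.linalg.solve(A,b)
E
python3 - <<'E'
from H import *
T=w2c("top");S=w2c("scene")
print("bar",atz(T,163.5,211,.041),atz(T,194,313,.041))
print("bar scene",atz(S,436,245,.041),atz(S,438,341,.041))
print("thin", atz(T,135,140,.005),atz(T,204,114,.005))
print("stud top",atz(T,381,155,.157), atz(S,220,262,.157), tri([(T,381,155),(S,220,262)]))
print("collar",atz(T,379,162,.11))
print("frame edge",atz(T,229,118,.125),atz(T,540,145,.125))
print("plate",[atz(T,*p,.006)[:2].round(3) for p in ((153,226),(186,222),(210,303),(180,312))])
ims=cv2.imread("pics/top0.png")[110:220,320:440];cv2.imwrite("pics/a.png",cv2.resize(ims,None,fx=6,fy=5.4,interpolation=cv2.INTER_CUBIC))
E
```

```text
bar [0.55922957 0.36475033 0.041     ] [0.33881578 0.2907604  0.041     ]
bar scene [0.34230057 0.29377824 0.041     ] [0.57046087 0.36749741 0.041     ]
thin [0.73625604 0.44657304 0.005     ] [0.7992995  0.29115452 0.005     ]
stud top [ 0.64354186 -0.09504926  0.157     ] [ 0.64236681 -0.09463344  0.157     ] [ 0.64296104 -0.09453909  0.15812115]
collar [ 0.64527513 -0.0963909   0.11      ]
frame edge [0.73735065 0.2162909  0.125     ] [ 0.67612356 -0.42886279  0.125     ]
plate [array([0.534, 0.395]), array([0.543, 0.322]), array([0.363, 0.264]), array([0.344, 0.328])]
```

View pics/a.png

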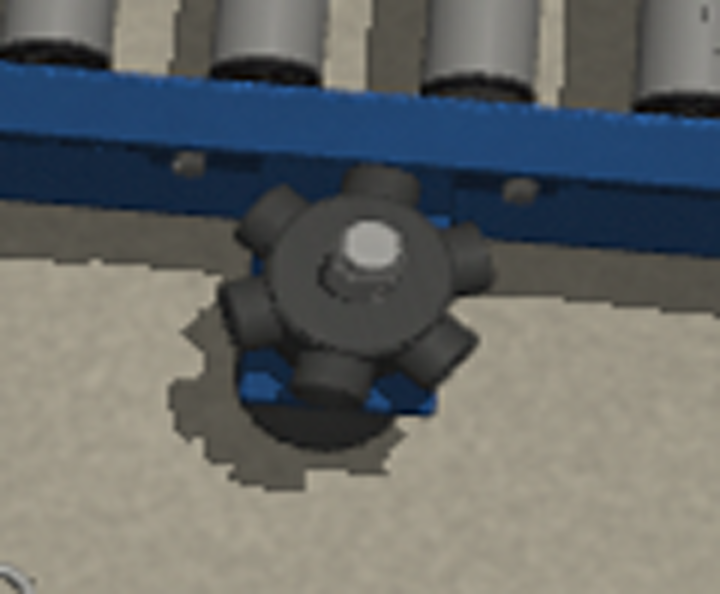

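```bash
python3 - <<'E'
from H import *
for y in (0,45,90,-45,-85,180):
    q=robot.inverse_kinematics([.67,-.095,.28],[180,0,y]); print(y,None if q is None else np.round(q,1))
robot.move_to([.67,-.095,.28],[180,0,0])
robot.pause(.2)
KE=w2c("wrist"); im=vision.grab_frame("wrist"); np.savez("w1.npz",K=KE[0],E=KE[1])
cv2.imwrite("pics/w1.png",im[:,:,::-1]); print(proj(KE,[[.643,-.0947,.157],[.643,-.0947,.126]]),robot.current_time_s())
E
```

```text
0 [-17.3  38.8  48.6  60.7 -28.1  91.2 -66.4]
45 [-17.5  39.   49.2  60.7 -28.4  91.3 -21.2]
90 [-15.   37.5  43.2  60.5 -24.6  90.3  21.5]
-45 [ -22.6   43.9   64.3   60.9  -38.9   95.  -105.3]
-85 [ -22.6   43.9   64.3   60.9  -38.9   95.  -145.3]
180 [-10.3  35.4  32.9  60.3 -18.3  88.9 107.8]
[[311.68396994 273.39360997]
 [311.64172311 258.94756083]] 3.425
```

View pics/w1.png

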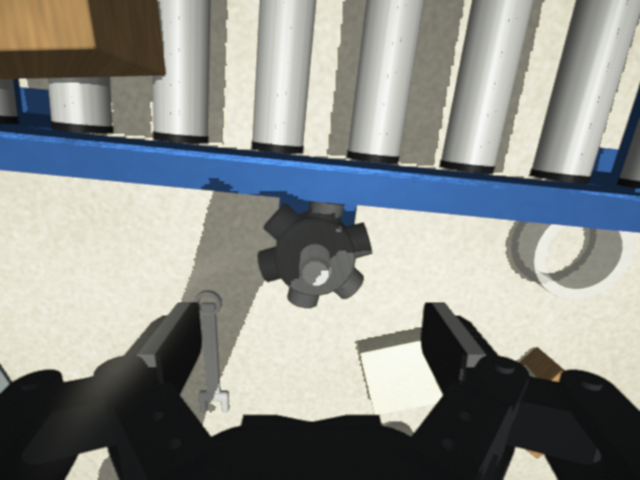

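```bash
python3 - <<'E'
import cv2
im=cv2.imread("pics/w1.png")[190:320,240:390];cv2.imwrite("pics/b.png",cv2.resize(im,None,fx=4.5,fy=4.5,interpolation=cv2.INTER_CUBIC)*1)
im=cv2.imread("pics/scene0.png")[235:315,185:265];cv2.imwrite("pics/c.png",cv2.resize(im,None,fx=7,fy=7,interpolation=cv2.INTER_CUBIC))
E
```

```text
(no output)
```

View pics/b.png

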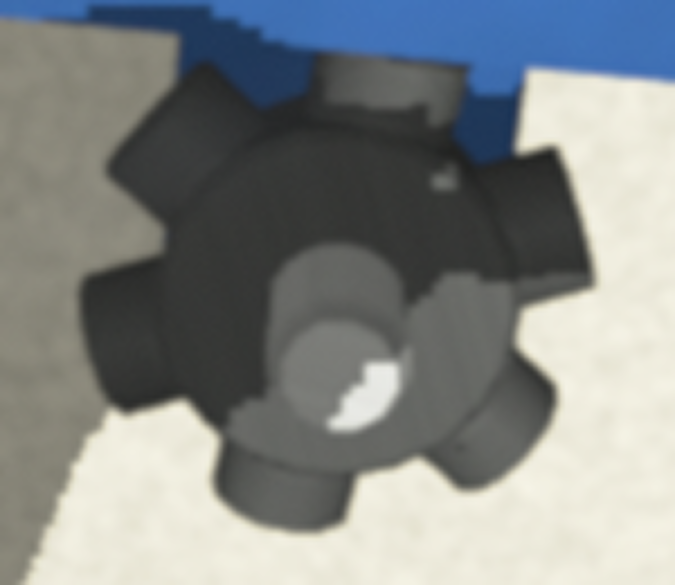

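View pics/c.png

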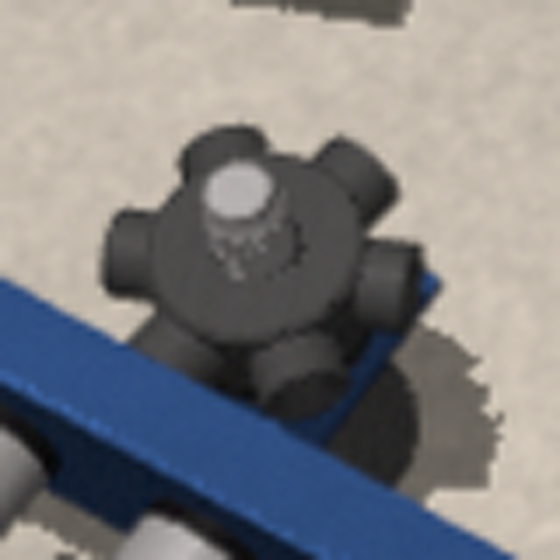

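```bash
python3 - <<'E'
from H import *
from scipy.optimize import least_squares
f=np.load("w1.npz");W=(f["K"],f["E"]);T=w2c("top");S=w2c("scene")
print(tri([(T,381.8,155.),(S,219.1,262.1),(W,315.6,273.3)]))
for KE,u,v in [(T,381.8,155.),(S,219.1,262.1),(W,315.6,273.3)]: print(atz(KE,u,v,.157))
e=np.array([[283,512],[103,348],[575,218],[512,445],[157,117]])/4.5+[240,190]
k=[0,5,2,1,4] # not known order; use angles
def pts(p,z=.1095): 
    return np.array([[p[0]+.046*np.cos(a),p[1]+.046*np.sin(a),z] for a in p[2]+np.arange(6)*np.pi/3])
def res(p):
    q=proj(W,pts(p)); return np.concatenate([x-q[np.argmin(((q-x)**2).sum(1))] for x in e])
best=min((least_squares(res,[.643,-.096,a]) for a in np.radians([0,15,30,45])),key=lambda r:r.cost)
print(best.x[:2],np.degrees(best.x[2])%60,best.fun.round(1))
# lobes in top
et=np.array([[331,388],[232,310],[445,375],[480,255],[250,210]])/[6,5.4]+[320,110]
q=lambda p:proj(T,pts(p))
r=least_squares(lambda p:np.concatenate([x-q(p)[np.argmin(((q(p)-x)**2).sum(1))] for x in et]),best.x);print(r.x[:2],np.degrees(r.x[2])%60,r.fun.round(1))
E
```

```text
[ 0.64326012 -0.09682819  0.15684168]
[ 0.64353777 -0.09665436  0.157     ]
[ 0.64331848 -0.09617606  0.157     ]
[ 0.64307546 -0.09749454  0.157     ]
[ 0.64191673 -0.09768984] 46.29417355662592 [ 0.4  1.5 -0.1 -0.7 -0.9 -0.4  0.1  0.2  0.4 -0.5]
[ 0.64364303 -0.09629506] 45.14861018602382 [ 1.4 -1.5  0.9 -1.  -0.9  1.7 -0.1 -0.1 -1.3  0.8]
```

```bash
python3 - <<'E'
from H import *
robot.move_to([.478,.337,.25],[180,0,18.4]); fingers.gripper_to(0.5,80)
robot.pause(.1)
KE=w2c("wrist"); im=vision.grab_frame("wrist"); np.savez("w2.npz",K=KE[0],E=KE[1])
cv2.imwrite("pics/w2.png",im[:,:,::-1]); print(proj(KE,[[.453,.329,.041],[.56,.365,.041],[.34,.291,.041]]),robot.current_time_s(), np.round(robot.current_joint_positions(),1))
E
```

```text
[[310.73258826 238.56069676]
 [310.22501344 110.88169816]
 [311.15950483 350.30118053]] 5.7917 [-68.9  27.1  48.1  82.  -20.1  79.8 -92. ]
```

View pics/w2.png

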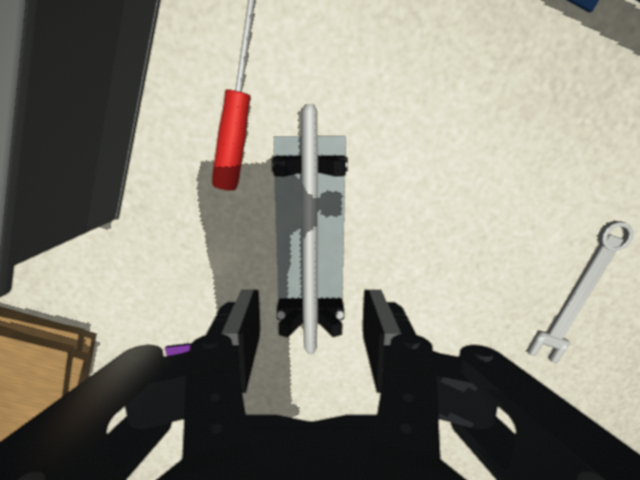

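```bash
python3 - <<'E'
from H import *
f=np.load("w2.npz");W=(f["K"],f["E"])
a=atz(W,309,104.5,.041);b=atz(W,311,353,.041);m=(a+b)/2;d=a-b
yaw=np.degrees(np.arctan2(d[1],d[0]));print(a,b,m,np.linalg.norm(d),yaw)
m[:2]=.65*m[:2]+.35*np.array([.4535,.3285]); print(m)
np.savez("grasp.npz",m=m,yaw=yaw)
robot.move_to([m[0],m[1],.12],[180,0,yaw])
print(robot.line_to([m[0],m[1],.039],velocity=.1,f_stop=15))
F0=robot.current_contact_force()
fingers.gripper_to(0,90); robot.pause(.2)
print("gap",robot.current_finger_gap(),robot.current_tool_pos(),F0,robot.current_contact_force(),robot.current_torque(),robot.current_time_s())
E
```

```text
[0.56451797 0.36758958 0.041     ] [0.33694551 0.29015676 0.041     ] [0.45073174 0.32887317 0.041     ] 0.24038524341137815 18.791162239179933
[0.45170063 0.32874256 0.041     ]
False
gap 0.12954466287193248 [0.45199644 0.32960983 0.03983395] [ 0.367898    0.43419275 -0.23196615] [-1.56825654  1.6653253   6.11162624] [ 0.23188489  0.29685928 -0.07938103] 7.9333
```

```bash
cat >> H.py <<'E'
A=np.array([.6433,-.0968])
def pose(phi,r,z,dy=0):
    c=np.cos(np.radians(phi));s=np.sin(np.radians(phi))
    return [A[0]+r*c,A[1]+r*s,z],[180,0,phi-180+dy]
def wrench(n=3):
    F=[];M=[]
    for _ in range(n): F.append(robot.current_contact_force());M.append(robot.current_torque());robot.pause(.02)
    return np.mean(F,0),np.mean(M,0)
def torque(b):
    F,M=wrench();F=F-b[0];M=M-b[1];p=robot.current_tool_pos()
    r=np.array(p[:2])-A; u=r/np.linalg.norm(r)
    return r[0]*F[1]-r[1]*F[0]+M[2], F@[u[0],u[1],0], F@[-u[1],u[0],0], F[2], M[2], np.linalg.norm(r)
E
python3 - <<'E'
from H import *
p=robot.current_tool_pos()
robot.line_to([p[0],p[1],.14],velocity=.15)
robot.move_to(*pose(226,.19,.16)); robot.line_to(pose(226,.19,.107)[0])
robot.pause(.3); b=wrench(5); np.savez("base.npz",F=b[0],M=b[1]); print(b)
for phi in range(226,100,-15):
    q=robot.inverse_kinematics(*pose(phi,.143,.107)); print(phi,None if q is None else np.round(q))
im=vision.grab_frame("wrist"); cv2.imwrite("pics/w3.png",im[:,:,::-1])
im=vision.grab_frame("top"); cv2.imwrite("pics/t3.png",im[100:340,260:580,::-1].repeat(2,0).repeat(2,1))
print(robot.current_tool_pos(),robot.current_time_s())
E
```

```text
(array([-0.24682826, -0.33187881, -2.8991832 ]), array([0.003331  , 0.02914003, 0.00188685]))
226 [-17.  37.  53.  94. -32.  65.   1.]
211 [-24.  35.  58. 100. -33.  64. -14.]
196 [-31.  34.  63. 104. -34.  64. -30.]
181 [-38.  35.  67. 106. -36.  64. -47.]
166 [-44.  37.  71. 106. -39.  66. -63.]
151 [-48.  41.  74. 104. -43.  69. -79.]
136 [ -46.   38.   65.  101.  -37.   66. -104.]
121 [ -46.   41.   64.   96.  -40.   69. -121.]
106 [ -47.   51.   74.   90.  -50.   77. -131.]
[ 0.51146872 -0.23353271  0.1072843 ] 11.7833
```

View pics/w3.png

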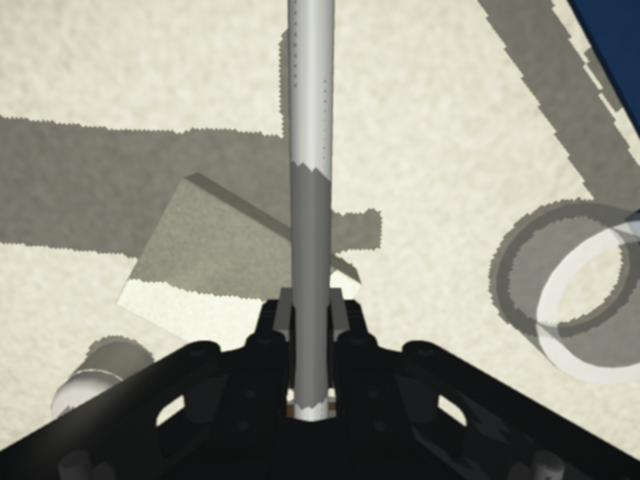

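View pics/t3.png

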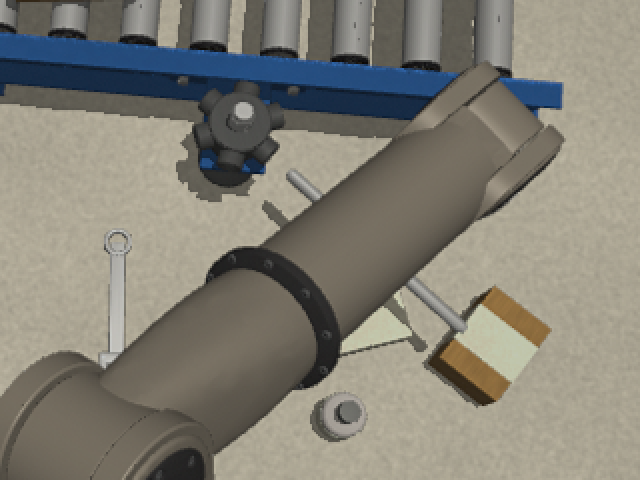

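```bash
python3 - <<'E'
from H import *
f=np.load("base.npz");b=(f["F"],f["M"])
s=robot.line_to(pose(226,.143,.107)[0],velocity=.05,f_stop=12)
print(s,np.round(torque(b),2),robot.current_tool_pos())
im=vision.grab_frame("scene"); cv2.imwrite("pics/s4.png",im[200:360,140:360,::-1].repeat(3,0).repeat(3,1))
print(robot.current_time_s())
E
```

```text
False [ 0.07 -0.04  0.34  1.07  0.02  0.14] [ 0.54358816 -0.20022538  0.1071087 ]
12.975
```

View pics/s4.png

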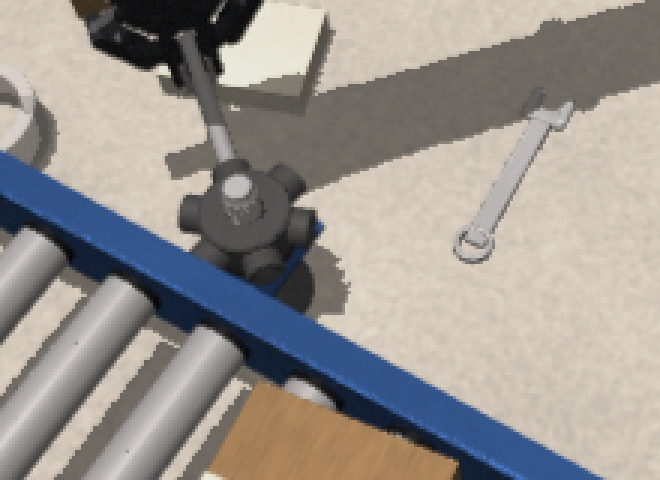

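```bash
cat >> H.py <<'E'
def stroke(phis,z0,phi0,b,stop,r=.143,vel=.08):
    for phi in phis:
        p,o=pose(phi,r,z0-.01*(phi0-phi)/360)
        try: s=robot.line_to(p,o,velocity=vel,f_stop=25)
        except robot.PlanningError as e: print("plan",phi,e);return phi
        t=torque(b);print(phi,s,np.round(t,2),round(robot.current_time_s(),2))
        if t[0]>stop or abs(t[3])>15 or s: return phi
    return phi
E
python3 - <<'E'
from H import *
f=np.load("base.npz");b=(f["F"],f["M"])
stroke([216,206,196,186,176,166,156,151],.107,226,b,1.0)
print(robot.current_eef_rot(),np.round(robot.current_joint_positions()))
im=vision.grab_frame("scene"); cv2.imwrite("pics/s5.png",im[200:360,140:360,::-1].repeat(3,0).repeat(3,1))
E
```

```text
216 False [ 0.18 -0.75  5.01  0.52 -0.54  0.14] 13.48
206 False [ 0.35 -0.46  8.36 -0.35 -0.85  0.14] 13.99
196 False [ 0.27 -0.56  7.53 -0.36 -0.81  0.14] 14.5
186 False [ 0.29  0.45  7.65 -0.01 -0.81  0.14] 15.01
176 False [ 0.29  0.35  7.78  0.61 -0.83  0.14] 15.52
166 False [ 0.29  0.85  7.41  1.19 -0.77  0.14] 16.02
156 False [ 0.29  0.99  7.3   1.3  -0.76  0.14] 16.53
151 False [ 0.27  1.27  7.7   1.53 -0.83  0.14] 16.89
[ 1.79579686e+02  8.60764353e-02 -2.93610945e+01] [-47.  40.  72. 105. -41.  67. -81.]
```

View pics/s5.png

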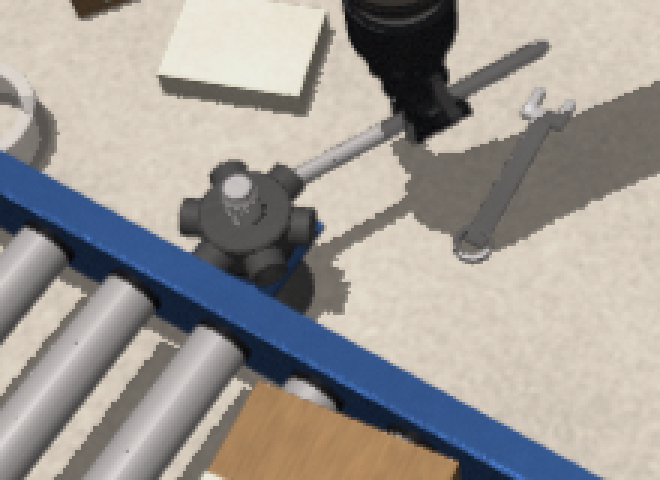

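```bash
python3 - <<'E'
from H import *
f=np.load("base.npz");b=(f["F"],f["M"])
fingers.gripper_to(0,120)
for phi,dy in ((148,-2),(145,-4),(142,-5),(139,-6)):
    p,o=pose(phi,.143,.107-.01*(226-phi)/360,dy); s=robot.line_to(p,o,velocity=.06,f_stop=25)
    t=torque(b);print(phi,dy,s,np.round(t,2),round(robot.current_time_s(),2))
    if t[0]>1: break
im=vision.grab_frame("wrist"); cv2.imwrite("pics/w6.png",im[:,:,::-1])
E
```

```text
148 -2 False [ 0.37  1.64  6.34  1.98 -0.54  0.14] 17.48
145 -4 False [ 0.31  1.21  4.38  1.96 -0.32  0.14] 17.81
142 -5 False [ 0.4   1.29  4.25  1.96 -0.21  0.14] 18.13
139 -6 False [ 0.31  0.81  2.37  1.64 -0.03  0.14] 18.46
```

View pics/w6.png

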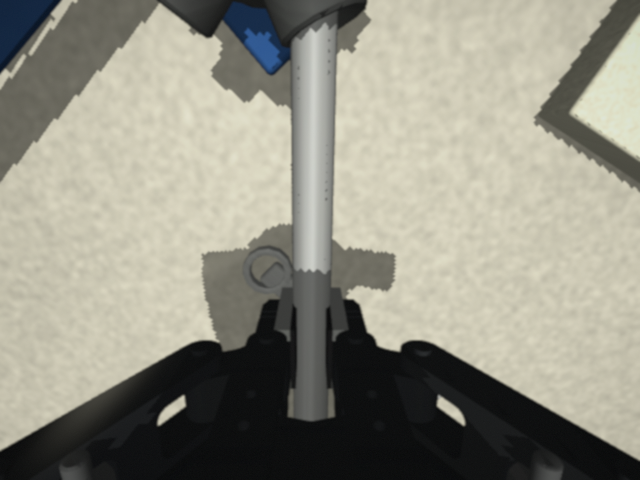

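```bash
cat >> H.py <<'E'
def stroke2(phis,z0,phi0,b,stop,dy,r=.143,vel=.06):
    for phi in phis:
        p,o=pose(phi,r,z0-.01*(phi0-phi)/360,dy)
        try: s=robot.line_to(p,o,velocity=vel,f_stop=25)
        except robot.PlanningError as e: print("plan",phi,e);return
        t=torque(b);print(phi,s,np.round(t,2),round(robot.current_time_s(),2))
        if t[0]>stop or abs(t[3])>15 or s: return
E
python3 - <<'E'
from H import *
f=np.load("base.npz");b=(f["F"],f["M"])
stroke2(range(135,103,-4),.1065,226,b,1.2,-6)
print(np.round(robot.current_joint_positions()))
im=vision.grab_frame("top"); cv2.imwrite("pics/t7.png",im[60:300,180:500,::-1].repeat(2,0).repeat(2,1))
E
```

```text
135 False [ 0.24  0.93  1.74  2.15 -0.01  0.14] 18.88
131 False [ 0.24  1.59  1.78  2.83 -0.02  0.14] 19.24
127 False [0.23 1.16 1.3  2.28 0.05 0.14] 19.61
123 False [0.2  1.63 0.99 2.66 0.06 0.14] 19.98
119 False [0.32 1.79 2.03 2.54 0.03 0.14] 20.34
115 False [0.25 2.89 1.58 1.93 0.03 0.14] 20.71
111 False [0.15 2.04 1.04 2.07 0.01 0.14] 21.07
107 False [0.2  1.82 1.35 2.65 0.01 0.14] 21.44
[ -47.   51.   73.   91.  -49.   76. -137.]
```

View pics/t7.png

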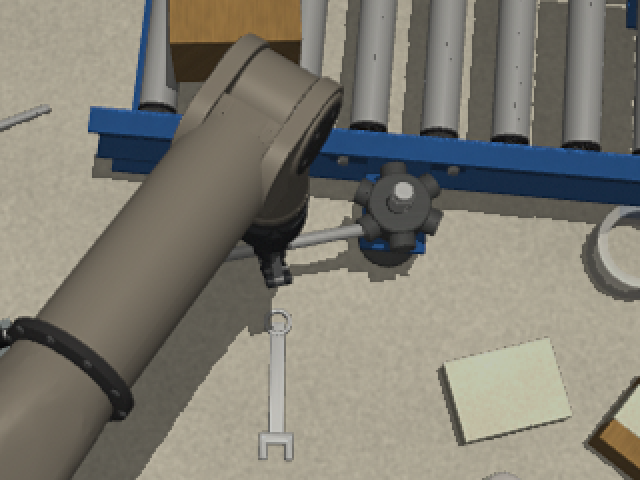

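```bash
python3 - <<'E'
from H import *
f=np.load("base.npz");b=(f["F"],f["M"])
p,o=pose(108.5,.143,.1035,-5); robot.line_to(p,o,velocity=.06); print(np.round(torque(b),2))
a=np.radians(o[2]+180); print(robot.line_to([p[0]+.06*np.cos(a),p[1]+.06*np.sin(a),p[2]],velocity=.12,f_stop=20))
robot.pause(.1);print(np.round(torque(b),2),np.round(torque(b),2))
robot.line_to([p[0]+.06*np.cos(a),p[1]+.06*np.sin(a),.16])
robot.move_to(*pose(225,.21,.16))
im=vision.grab_frame("top"); cv2.imwrite("pics/t8full.png",im[:,:,::-1]);cv2.imwrite("pics/t8.png",cv2.resize(im[110:220,320:440,::-1],None,fx=6,fy=5.4,interpolation=cv2.INTER_CUBIC))
im=vision.grab_frame("wrist"); cv2.imwrite("pics/w8.png",im[:,:,::-1])
im=vision.grab_frame("scene"); cv2.imwrite("pics/s8.png",cv2.resize(im[235:315,185:265,::-1],None,fx=7,fy=7,interpolation=cv2.INTER_CUBIC))
print(robot.current_time_s())
E
```

```text
[ 0.24  4.15  2.88  1.88 -0.18  0.14]
False
[-0.07  0.07 -0.38  0.67  0.    0.2 ] [-0.07  0.55 -0.23  0.16 -0.02  0.2 ]
25.425
```

View pics/t8.png

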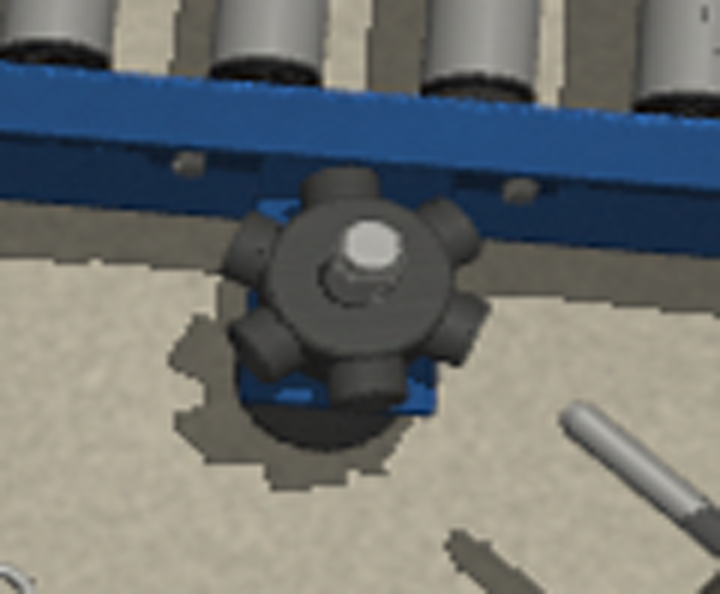

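View pics/s8.png

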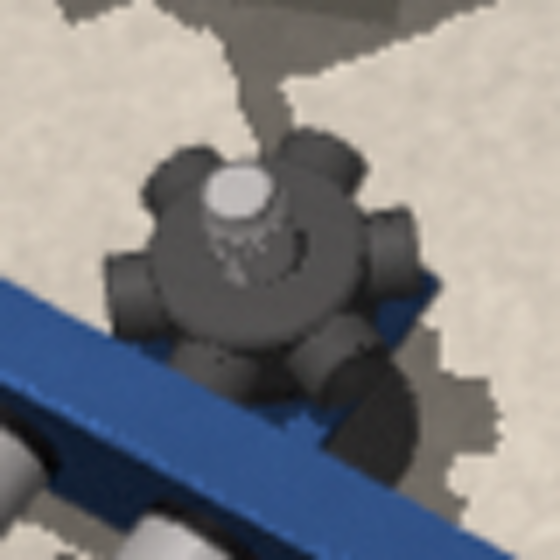

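View pics/w8.png

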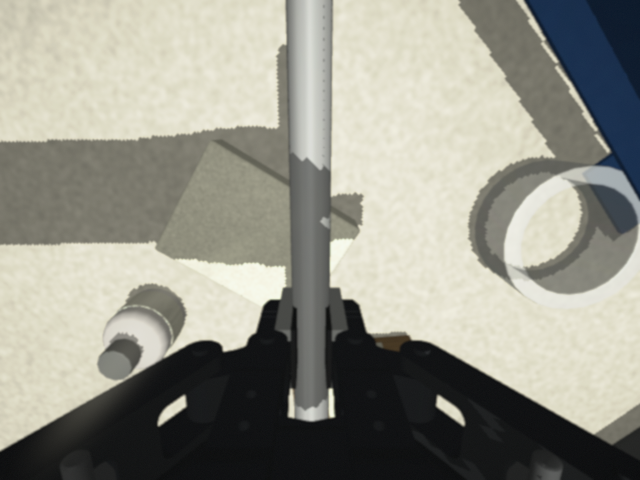

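```bash
python3 - <<'E'
from H import *
from scipy.optimize import least_squares
T=w2c("top")
def pts(a,z=.1065): return np.array([[A[0]+.046*np.cos(t),A[1]+.046*np.sin(t),z] for t in a+np.arange(6)*np.pi/3])
for et in ([[331,388],[232,310],[445,375],[480,255],[250,210]],[[367,388],[250,350],[468,335],[465,228],[240,245]]):
    et=np.array(et)/[6,5.4]+[320,110]
    def res(p):
        q=proj(T,pts(p[0]))+p[1:]; return np.concatenate([x-q[np.argmin(((q-x)**2).sum(1))] for x in et])
    rs=[least_squares(res,[np.radians(a),0,0]) for a in (0,20,40,55)]; r=min(rs,key=lambda r:r.cost); print(np.degrees(r.x[0])%60,r.x[1:],r.fun.round(1))
E
```

```text
45.14944560014155 [-0.08915364 -0.62059055] [ 1.4 -1.4  0.9 -1.  -0.9  1.8 -0.  -0.1 -1.3  0.7]
3.84623147187331 [ 0.22646781 -0.44976089] [-0.2 -2.2  0.5  0.  -1.3 -0.2  0.3  0.9  0.7  1.5]
```

```bash
python3 - <<'E'
from H import *
robot.move_to(*pose(244,.2,.14)); robot.line_to(pose(244,.195,.1045)[0]); robot.pause(.25)
b=wrench(5); np.savez("base2.npz",F=b[0],M=b[1]); print(b)
s=robot.line_to(pose(244,.143,.1045)[0],velocity=.06,f_stop=12)
print(s,np.round(torque(b),2),robot.current_tool_pos(),robot.current_time_s())
im=vision.grab_frame("top"); cv2.imwrite("pics/t9.png",cv2.resize(im[110:260,320:520,::-1],None,fx=4,fy=4,interpolation=cv2.INTER_CUBIC))
E
```

```text
(array([ 0.03630709,  0.3021081 , -3.09001274]), array([-0.0055522 ,  0.01345705,  0.00406475]))
False [-0.07  1.22  0.12  0.79 -0.09  0.14] [ 0.58039467 -0.22587087  0.10462812] 27.625
```

View pics/t9.png

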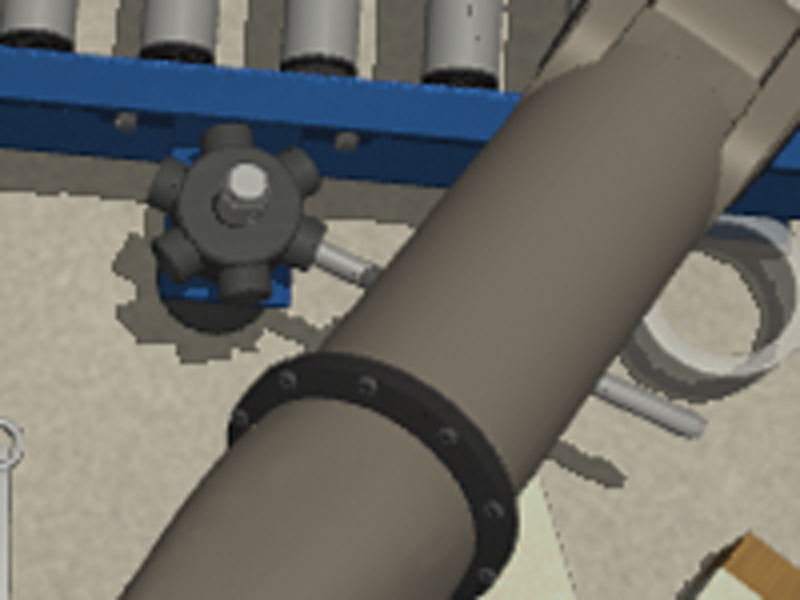

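```bash
python3 - <<'E'
from H import *
f=np.load("base2.npz");b=(f["F"],f["M"])
for phi,dy in ((239,-2),(234,-4),(229,-5),(225,-5),(221,-5),(217,-5),(213,-5),(209,-5),(205,-5),(201,-5)):
    p,o=pose(phi,.143,.1045-.01*(244-phi)/360,dy); s=robot.line_to(p,o,velocity=.08,f_stop=25)
    t=torque(b);print(phi,dy,s,np.round(t,2),round(robot.current_time_s(),2))
    if t[0]>.8 or s: break
E
```

```text
239 -2 False [ 0.04  1.26  0.66  1.01 -0.05  0.14] 28.03
234 -4 False [ 0.01  0.71 -0.02  1.26  0.02  0.14] 28.39
229 -5 False [ 0.1   5.16  1.5   1.72 -0.12  0.14] 28.75
225 -5 False [ 0.14  6.84  3.51  2.09 -0.37  0.15] 29.07
221 -5 False [ 0.37  6.32  5.84  2.04 -0.48  0.15] 29.4
217 -5 False [ 0.39  5.24  6.91  2.21 -0.61  0.15] 29.73
213 -5 False [ 0.36  5.66  6.89  2.62 -0.64  0.15] 30.05
209 -5 False [ 0.37  6.2   7.4   1.95 -0.7   0.15] 30.38
205 -5 False [ 0.43  6.27  7.92  2.13 -0.72  0.15] 30.7
201 -5 False [ 0.28  5.64  7.1   1.86 -0.75  0.15] 31.02
```

```bash
python3 - <<'E'
from H import *
f=np.load("base2.npz");b=(f["F"],f["M"])
for phi,dy in ((198,-5),(195,-5),(192,-5),(189,-5),(186,-5),(183,-5)):
    p,o=pose(phi,.148,.1045-.01*(244-phi)/360,dy); s=robot.line_to(p,o,velocity=.08,f_stop=25)
    t=torque(b);print(phi,dy,s,np.round(t,3),np.round(np.array(robot.current_tool_pos())-p,4),round(robot.current_time_s(),2))
    if t[0]>.8 or s: break
im=vision.grab_frame("top"); cv2.imwrite("pics/t10.png",cv2.resize(im[110:260,280:480,::-1],None,fx=4,fy=4,interpolation=cv2.INTER_CUBIC))
E
```

```text
198 -5 False [ 0.369 -0.476  7.84   0.413 -0.775  0.146] [ 0.0036 -0.0036  0.0017] 31.34
195 -5 False [ 0.494 -0.101  9.091  0.519 -0.832  0.146] [ 0.0035 -0.0041  0.0017] 31.64
192 -5 False [ 0.453 -0.241  9.095  0.858 -0.874  0.146] [ 0.0032 -0.0045  0.0017] 31.94
189 -5 False [ 0.445 -0.359  9.739  0.307 -0.976  0.146] [ 0.003  -0.005   0.0017] 32.24
186 -5 False [ 0.526 -0.691 10.489  1.123 -1.004  0.146] [ 0.0028 -0.0054  0.0016] 32.54
183 -5 False [ 0.462 -0.417 10.404  0.679 -1.056  0.146] [ 0.0025 -0.0057  0.0016] 32.84
```

View pics/t10.png

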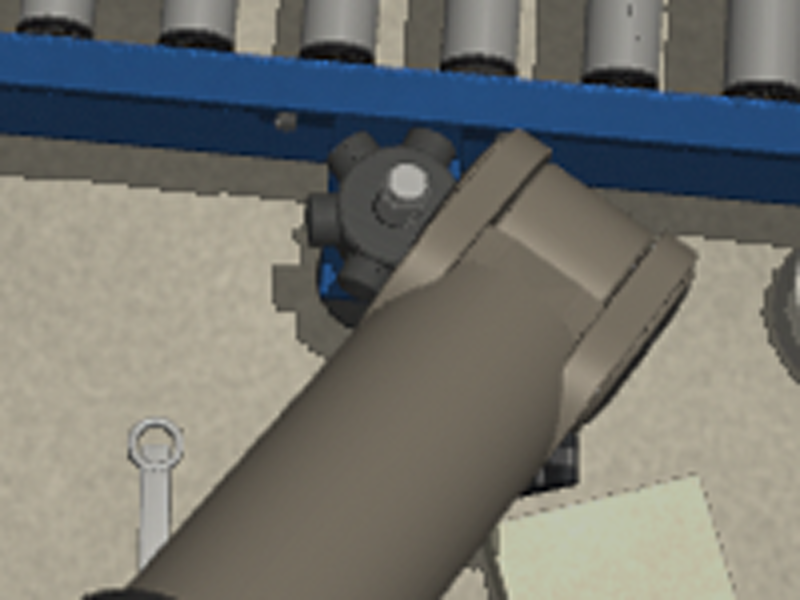

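```bash
python3 - <<'E'
from H import *
f=np.load("base2.npz");b=(f["F"],f["M"])
for phi in range(180,140,-3):
    p,o=pose(phi,.146,.1045-.01*(244-phi)/360,-5); s=robot.line_to(p,o,velocity=.08,f_stop=25)
    t=torque(b);print(phi,s,np.round(t,3),np.round(np.array(robot.current_tool_pos())-p,4),np.round(robot.current_eef_rot()[2]-o[2],1),round(robot.current_time_s(),2))
    if t[0]>1.1 or s or t[2]>35: break
E
```

```text
180 False [ 0.414  1.969 10.807  1.907 -1.158  0.145] [ 0.0006 -0.0063  0.0011] -0.4 33.19
177 False [ 0.442  1.976 11.261  1.541 -1.196  0.145] [ 0.0004 -0.0063  0.001 ] -0.4 33.49
174 False [ 0.449  1.298 11.394  1.853 -1.208  0.145] [ 0.     -0.0064  0.0009] -0.4 33.79
171 False [ 0.5    1.975 11.832  2.1   -1.219  0.145] [-0.0002 -0.0066  0.0008] -0.4 34.09
168 False [ 0.584  0.358 12.988  1.587 -1.298  0.145] [-0.0003 -0.0072  0.0008] -0.5 34.39
165 False [ 5.5500e-01  2.0000e-03  1.3785e+01  1.7030e+00 -1.4360e+00  1.4400e-01] [-0.0003 -0.0081  0.0009] -0.5 34.69
162 False [ 0.741 -1.459 15.694  1.528 -1.517  0.144] [-0.0004 -0.009   0.001 ] -0.6 34.99
159 False [ 0.823 -2.668 17.326  1.555 -1.654  0.143] [-0.0004 -0.0104  0.0011] -0.7 35.29
156 False [ 0.85  -3.951 18.493  1.19  -1.777  0.142] [-0.0004 -0.0118  0.0012] -0.7 35.59
153 False [ 0.918 -5.801 19.607  1.675 -1.851  0.141] [-0.0006 -0.0129  0.0012] -0.8 35.89
150 False [ 0.944 -5.553 20.4    1.342 -1.927  0.141] [-0.0012 -0.0137  0.0011] -0.9 36.19
147 False [ 1.033 -6.858 21.779  1.902 -2.026  0.14 ] [-0.002  -0.0145  0.001 ] -0.9 36.49
144 False [ 1.055 -5.814 22.797  1.419 -2.142  0.14 ] [-0.003  -0.0151  0.0007] -1.0 36.79
141 False [ 1.107 -6.195 23.601  2.164 -2.199  0.14 ] [-0.004  -0.0156  0.0004] -1.1 37.09
```

```bash
python3 - <<'E'
from H import *
im=vision.grab_frame("wrist"); cv2.imwrite("pics/w11.png",im[:,:,::-1])
im=vision.grab_frame("scene"); cv2.imwrite("pics/s11.png",cv2.resize(im[200:340,160:340,::-1],None,fx=4,fy=4,interpolation=cv2.INTER_CUBIC))
im=vision.grab_frame("top"); cv2.imwrite("pics/t11.png",cv2.resize(im[110:260,240:440,::-1],None,fx=4,fy=4,interpolation=cv2.INTER_CUBIC))
E
```

```text
(no output)
```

View pics/w11.png

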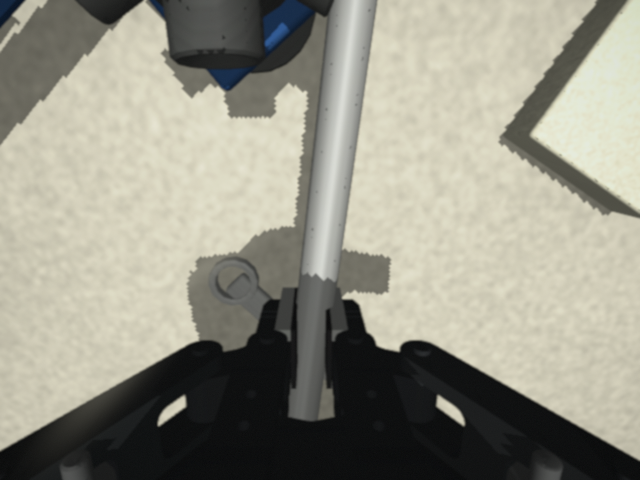

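View pics/s11.png

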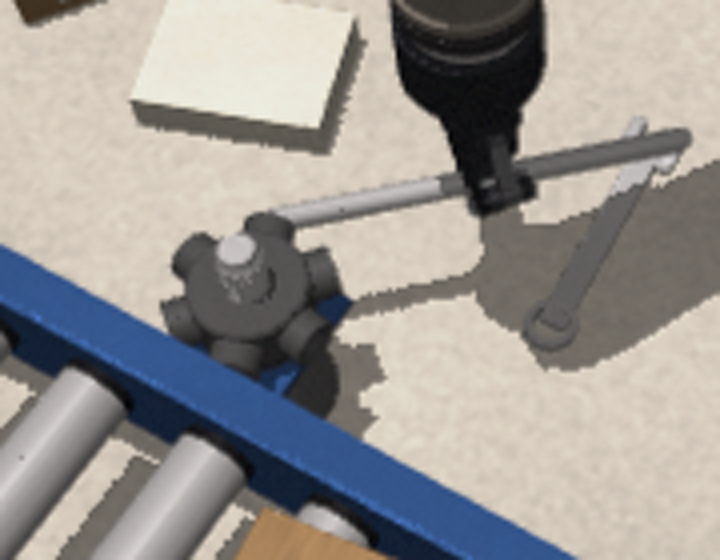

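View pics/t11.png

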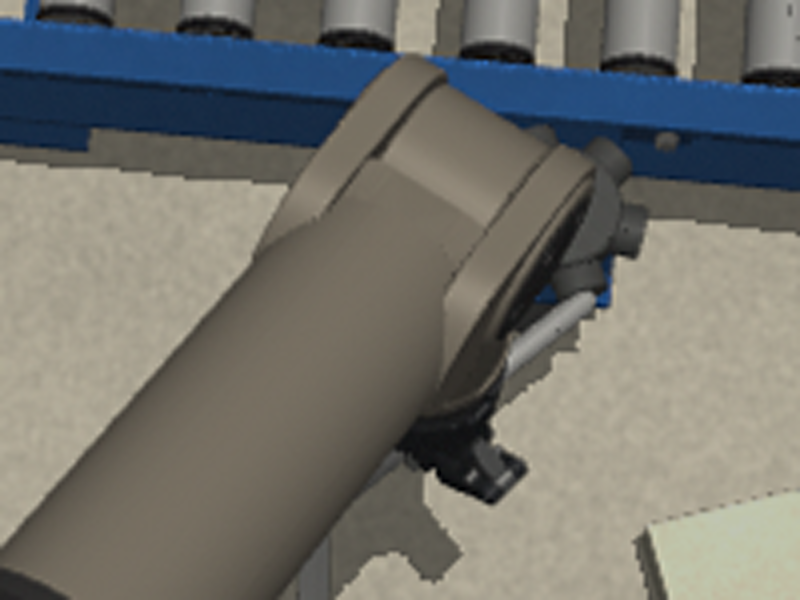

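```bash
python3 - <<'E'
from H import *
f=np.load("base2.npz");b=(f["F"],f["M"])
for k in range(1,4):
    p,o=pose(141+4*k,.143,.1020,-5); robot.line_to(p,o,velocity=.08); t=torque(b); print(np.round(t,2))
    if t[0]<.15: break
a=np.radians(o[2]+180-3); pp=[p[0]+.06*np.cos(a),p[1]+.06*np.sin(a),p[2]]
print(robot.line_to(pp,velocity=.12,f_stop=20)); robot.pause(.2); print(np.round(torque(b),2))
KE=w2c("wrist"); im=vision.grab_frame("wrist"); cv2.imwrite("pics/w12.png",im[:,:,::-1]); np.savez("w12.npz",K=KE[0],E=KE[1])
pp[2]=.16; robot.line_to(pp); robot.move_to(*pose(215,.21,.16)); robot.pause(.2)
im=vision.grab_frame("top"); cv2.imwrite("pics/t12f.png",im[:,:,::-1]); cv2.imwrite("pics/t12.png",cv2.resize(im[110:220,320:440,::-1],None,fx=6,fy=5.4,interpolation=cv2.INTER_CUBIC))
cv2.imwrite("pics/t12b.png",cv2.resize(im[140:340,340:540,::-1],None,fx=3,fy=3,interpolation=cv2.INTER_CUBIC))
print(robot.current_tool_pos(),robot.current_finger_gap(),robot.current_time_s())
E
```

```text
[ 0.84  1.56 21.66  3.41 -2.23  0.14]
[ 0.75  3.93 19.88  3.88 -2.11  0.14]
[ 0.68  6.68 17.99  4.   -1.93  0.15]
False
[ 0.09 -0.38  0.47  0.61 -0.01  0.2 ]
[ 0.47154125 -0.21644682  0.15985757] 0.12310675829506901 41.2833
```

View pics/w12.png

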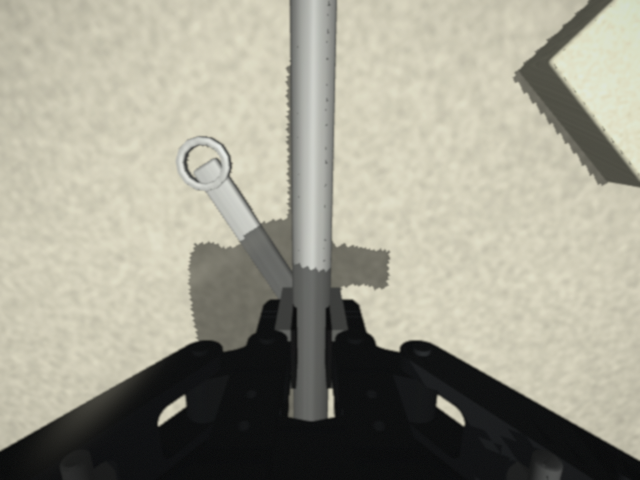

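View pics/t12.png

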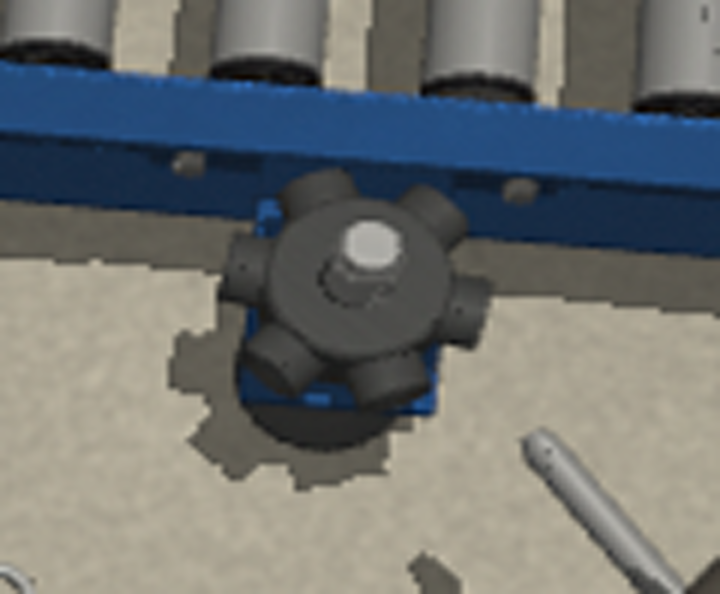

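View pics/t12b.png

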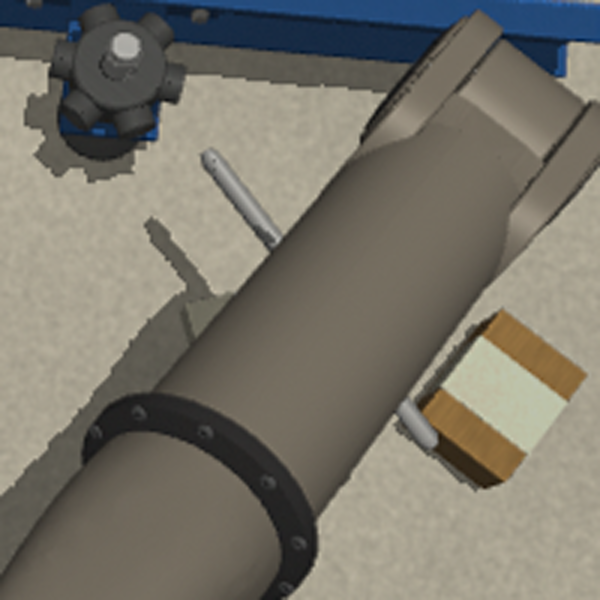

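```bash
python3 - <<'E'
from H import *
from scipy.optimize import least_squares
T=w2c("top")
a=atz(T,408.3,192.3,.162);c=atz(T,484.7,287.7,.162);m=(a+c)/2;d=a-c;tp=np.array(robot.current_tool_pos());y=np.degrees(np.arctan2(d[1],d[0]))
u=d[:2]/np.linalg.norm(d[:2]); print("len",np.linalg.norm(d),"yaw",y,robot.current_eef_rot(),"along",(m-tp)[:2]@u,"across",(m-tp)[:2]@[-u[1],u[0]])
def pts(a,z=.1055): return np.array([[A[0]+.046*np.cos(t),A[1]+.046*np.sin(t),z] for t in a+np.arange(6)*np.pi/3])
et=np.array([[392,388],[278,372],[230,268],[480,312],[452,205]])/[6,5.4]+[320,110]
def res(p):
    q=proj(T,pts(p[0]))+p[1:]; return np.concatenate([x-q[np.argmin(((q-x)**2).sum(1))] for x in et])
rs=[least_squares(res,[np.radians(a),0,0]) for a in (0,20,40,55)]; r=min(rs,key=lambda r:r.cost); print(np.degrees(r.x[0])%60,r.x[1:],r.fun.round(1))
E
```

```text
len 0.2350234804353971 yaw 36.2561915893494 [-1.79982349e+02  5.22006377e-03  3.50756775e+01] along -0.001258240393830879 across 0.0018883328023142796
17.09835606877309 [ 0.69378325 -0.46657862] [-1.4 -1.5  1.3  0.3  0.2  1.1 -1.3 -0.   1.2  0.1]
```

```bash
python3 - <<'E'
from H import *
robot.move_to(*pose(197,.195,.14)); robot.line_to(pose(197,.19,.1035)[0]); robot.pause(.25)
b=wrench(5); np.savez("base3.npz",F=b[0],M=b[1])
s=robot.line_to(pose(197,.139,.1035)[0],velocity=.06,f_stop=10)
print(s,np.round(torque(b),2),np.array(robot.current_tool_pos())-pose(197,.139,.1035)[0],robot.current_time_s())
im=vision.grab_frame("scene"); cv2.imwrite("pics/s13.png",cv2.resize(im[200:340,160:340,::-1],None,fx=4,fy=4,interpolation=cv2.INTER_CUBIC))
im=vision.grab_frame("wrist"); cv2.imwrite("pics/w13.png",im[:,:,::-1])
E
```

```text
False [-0.06 -1.01 -0.4   0.06 -0.01  0.14] [-2.40452342e-04 -1.87218714e-04  6.57722061e-05] 43.525
```

View pics/s13.png

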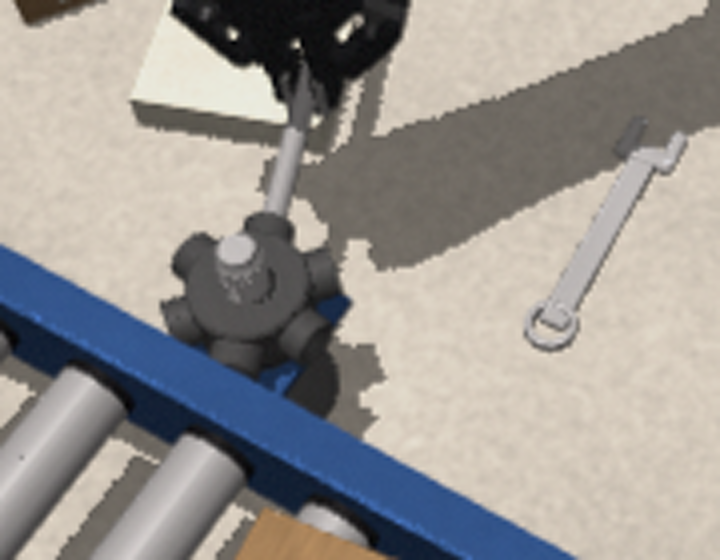

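View pics/w13.png

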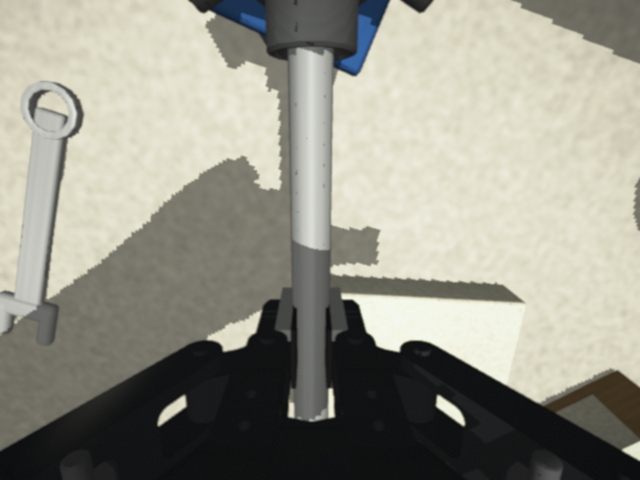

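```bash
cat > st.py <<'E'
from H import *
import sys
f=np.load("base3.npz");b=(f["F"],f["M"])
def run(c0,c1,step,stop,lead,r=.139,z=.1035):
    phi=c0
    while phi>c1:
        phi-=step
        q=np.array(robot.current_tool_pos())[:2]-A; pa=np.degrees(np.arctan2(q[1],q[0]))%360
        ya=pa-step*.7-180-lead
        p,_=pose(phi,r,z-.01*(197-phi)/360/1.3); s=robot.line_to(p,[180,0,ya],velocity=.05,f_stop=20)
        t=torque(b);q=np.array(robot.current_tool_pos())[:2]-A; pa=np.degrees(np.arctan2(q[1],q[0]))%360
        print("cmd %.1f act %.1f yaw+180 %.1f"%(phi,pa,robot.current_eef_rot()[2]+180),s,"T %.2f Fr %.1f Ft %.1f Fz %.1f Mz %.2f"%t[:5],"r %.4f t %.2f"%(t[5],robot.current_time_s()))
        if t[0]>stop or s or t[2]>35: return
a=[float(x) for x in sys.argv[1:]]
run(*a)
E
python3 st.py 197 181 2 1.25 1.5
```

```text
cmd 195.0 act 195.0 yaw+180 194.2 False T 0.00 Fr 0.1 Ft -0.0 Fz 1.1 Mz 0.01 r 0.1392 t 43.92
cmd 193.0 act 193.1 yaw+180 192.1 False T 0.02 Fr 0.3 Ft 0.2 Fz 0.4 Mz -0.01 r 0.1392 t 44.23
cmd 191.0 act 191.5 yaw+180 190.2 False T 0.03 Fr -0.4 Ft 1.7 Fz 0.0 Mz -0.21 r 0.1387 t 44.52
cmd 189.0 act 189.7 yaw+180 188.5 False T 0.17 Fr -0.9 Ft 4.5 Fz -0.0 Mz -0.45 r 0.1388 t 44.83
cmd 187.0 act 188.1 yaw+180 186.7 False T 0.31 Fr -0.6 Ft 6.8 Fz -0.1 Mz -0.63 r 0.1391 t 45.12
cmd 185.0 act 186.6 yaw+180 185.0 False T 0.50 Fr -1.1 Ft 8.4 Fz -0.3 Mz -0.66 r 0.1391 t 45.42
cmd 183.0 act 185.3 yaw+180 183.5 False T 0.66 Fr -0.8 Ft 10.2 Fz -0.5 Mz -0.76 r 0.1391 t 45.73
cmd 181.0 act 184.0 yaw+180 182.0 False T 0.99 Fr -0.9 Ft 13.1 Fz -0.7 Mz -0.83 r 0.1391 t 46.02
```

```bash
python3 st.py 181 165 1.5 1.45 2
```

```text
cmd 179.5 act 182.7 yaw+180 180.6 False T 1.05 Fr -0.6 Ft 13.4 Fz -0.6 Mz -0.81 r 0.1390 t 46.33
cmd 178.0 act 181.5 yaw+180 179.3 False T 1.17 Fr -0.9 Ft 14.5 Fz -0.7 Mz -0.84 r 0.1390 t 46.62
cmd 176.5 act 180.2 yaw+180 178.0 False T 1.16 Fr -1.4 Ft 14.7 Fz -1.0 Mz -0.89 r 0.1390 t 46.92
cmd 175.0 act 178.9 yaw+180 176.7 False T 1.33 Fr -1.5 Ft 15.8 Fz -0.7 Mz -0.87 r 0.1390 t 47.23
cmd 173.5 act 177.6 yaw+180 175.4 False T 1.38 Fr -0.8 Ft 16.5 Fz -0.5 Mz -0.91 r 0.1389 t 47.52
cmd 172.0 act 176.3 yaw+180 174.1 False T 1.48 Fr -1.3 Ft 17.0 Fz -0.2 Mz -0.88 r 0.1389 t 47.83
```

```bash
python3 st.py 172 167 1 1.6 2
```

```text
cmd 171.0 act 175.5 yaw+180 173.1 False T 1.61 Fr -0.8 Ft 17.7 Fz 0.0 Mz -0.86 r 0.1389 t 48.12
```

```bash
python3 - <<'E'
from H import *
f=np.load("base3.npz");b=(f["F"],f["M"])
print([round(torque(b)[0],2) for _ in range(4)])
y=robot.current_eef_rot()[2]
for phi in (173,175,177,179,180,181,182):
    p,_=pose(phi,.139,.1032); y+=.6
    robot.line_to(p,[180,0,y],velocity=.06); t=torque(b); print(phi,np.round(t[:5],2))
    if t[0]<.2: break
a=np.radians(y+180);pp=[p[0]+.055*np.cos(a),p[1]+.055*np.sin(a),p[2]]
print(robot.line_to(pp,velocity=.12,f_stop=20)); robot.pause(.1); print(np.round(torque(b),2))
KE=w2c("wrist"); im=vision.grab_frame("wrist"); cv2.imwrite("pics/w14.png",im[:,:,::-1])
pp[2]=.16; robot.line_to(pp)
im=vision.grab_frame("scene"); cv2.imwrite("pics/s14.png",cv2.resize(im[200:340,160:340,::-1],None,fx=4,fy=4,interpolation=cv2.INTER_CUBIC))
print(robot.current_time_s(),robot.current_finger_gap())
E
```

```text
[np.float64(1.62), np.float64(1.68), np.float64(1.61), np.float64(1.51)]
173 [ 1.15 -0.73 13.11  0.04 -0.68]
175 [ 0.81 -1.18  9.67  0.45 -0.54]
177 [ 0.6   0.19  6.43  0.85 -0.3 ]
179 [ 0.28  1.84  3.15  1.02 -0.16]
180 [ 0.19  3.09  1.64  1.21 -0.04]
False
[ 0.04  0.09  0.2  -0.4   0.    0.19]
51.2083 0.11904818800683087
```

View pics/w14.png

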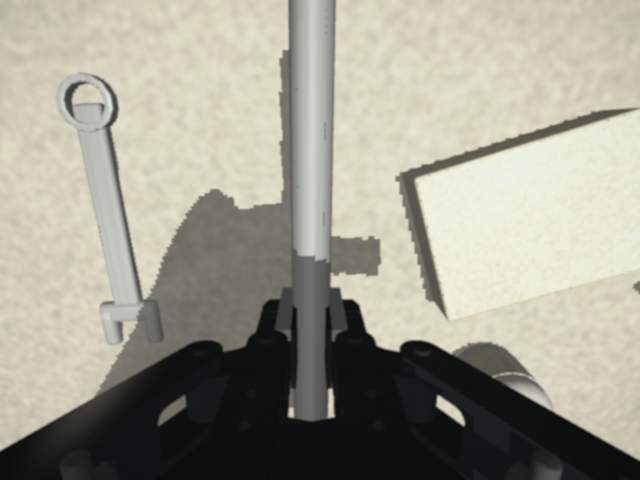

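View pics/s14.png

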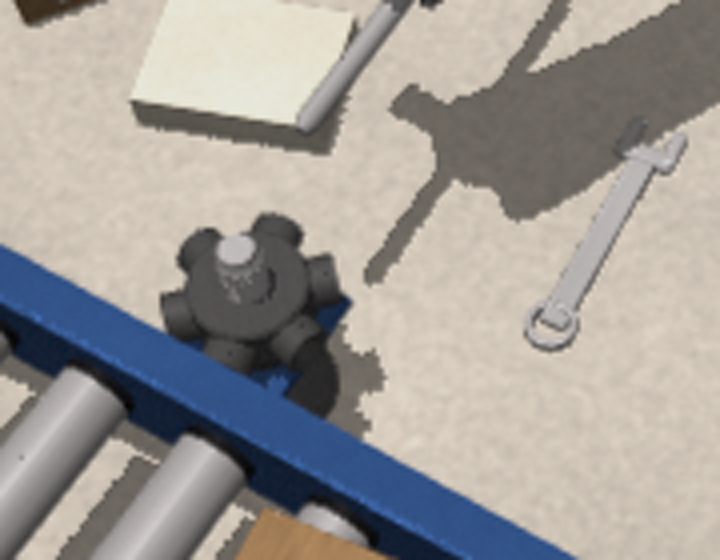

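```bash
python3 - <<'E'
from H import *
f=np.load("base3.npz");b=(f["F"],f["M"])
robot.move_to([.452,.3296,.15],[180,0,18.8]); robot.line_to([.452,.3296,.085],velocity=.12); robot.pause(.15)
im=vision.grab_frame("scene"); cv2.imwrite("pics/s15.png",cv2.resize(im[190:390,370:530,::-1],None,fx=3,fy=3,interpolation=cv2.INTER_CUBIC))
im=vision.grab_frame("wrist"); cv2.imwrite("pics/w15.png",im[:,:,::-1])
print(robot.current_time_s(),robot.current_tool_pos())
E
```

```text
53.7083 [0.45253784 0.32990323 0.08584005]
```

View pics/s15.png

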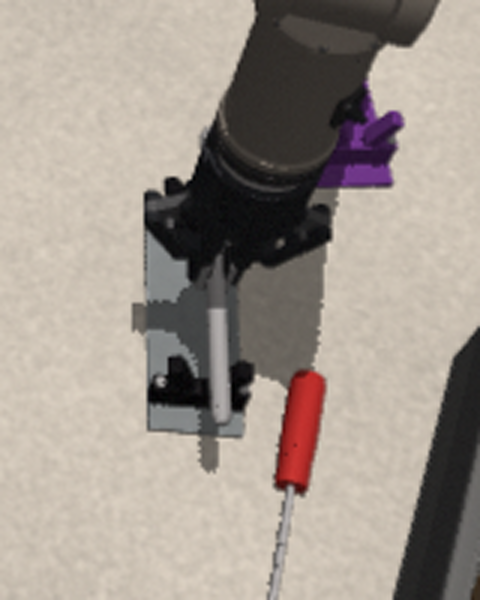

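View pics/w15.png

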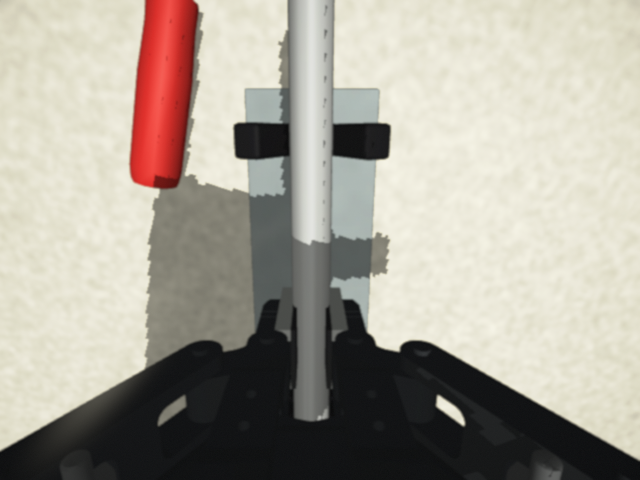

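Bar is centred over the rest saddles (wrist view, saddle (235–390, 140), bar at column 311). Lower it.

```bash
python3 - <<'E'
from H import *
s=robot.line_to([.452,.3296,.0402],velocity=.06,f_stop=12); robot.pause(.1)
print(s,robot.current_tool_pos(),robot.current_contact_force(),robot.current_time_s())
fingers.gripper_to(0.4,40)
p=robot.current_tool_pos(); robot.line_to([p[0],p[1],.13],velocity=.12)
robot.line_to([.478,.337,.25],velocity=.25)
robot.pause(.3); KE=w2c("wrist"); im=vision.grab_frame("wrist"); cv2.imwrite("pics/w16.png",im[:,:,::-1]); np.savez("w16.npz",K=KE[0],E=KE[1])
print(robot.current_time_s(),robot.current_contact_force())
E
```

```text
True [0.45093917 0.32930001 0.03991477] [-1.59483303 -0.50766061  6.2457029 ] 54.5583
56.8167 [ 0.04125333  0.3297537  -0.06576065]
```

View pics/w16.png

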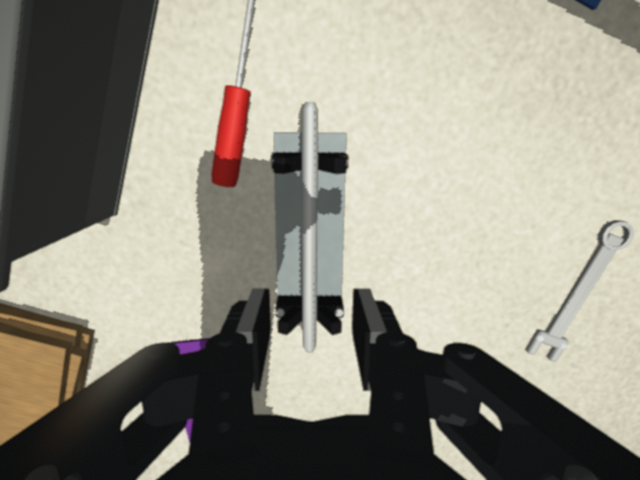

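```bash
python3 - <<'E'
from H import *
workorder.close_job(); print(robot.current_time_s())
E
```

```text
the job is handed in; nothing more can be done
the job is handed in; nothing more can be done
```

I tightened the collar to about 1.6 N m with the bar, laid the bar back in the grey rest, and handed the job in at about 57 s. No verdict is reported, and I could not measure the collar's force on the ring directly.

- **Turning:** It took three bar placements. The first turned the collar about 102° and the second about 47°. The third was the final tightening, where the torque rose steadily, by roughly 0.045 N m per degree of hand travel.
- **Torque check:** The last readings, computed from the wrist force and moment about the stud axis, were 1.51–1.68 N m. That is between the 1.2 N m needed and the 2.2 N m crush limit. I then unloaded the bar without turning the collar back and withdrew it.
- **What went wrong:** In the second stroke the bar twisted in the pads and tilted out towards the socket mouth, because the arm gives under load and I had turned the hand too far ahead. I backed off, found the sockets again in the images and re-seated the bar deeper. The final stroke then ran cleanly.
- **Bar in its rest:** In the last wrist picture it lies in both saddles, within a few pixels of where it started. The gripper was open and clear with wrist force near zero.
- **Bystanders:** The screwdriver and wrench look unmoved in the last wrist picture. I did not measure any bystander, and did not look again at the carton, tape, glue or slips after the final stroke.

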